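Set out the doming punches by size

ROBOT

A 6-joint arm with a two-finger parallel gripper is mounted at the origin on the work surface. World frame = base frame: x ahead of the robot, y to its left, z up, the work surface at z = 0. Lengths are in m, angles in rad, forces in N, time in s.
With the tool pointing down it reaches from about 0.325 to 0.775 m from the base axis. Payload 5.5 kg.
Tool frame: the origin (TCP) lies between the finger pads; the fingertips stand 25 mm ahead of it and the grasp point (between the pads) lies 6 mm ahead of it (tip_reach is the distance from the TCP to the fingertips, in m); z points along the fingers, y is the line along which they close (so a half turn about z gives the same grasp; the last joint's range is limited). The gripper opens to 88 mm and grips with 3 to 60 N. Pads are 20 mm wide; open, the fingers measure 115 mm over their backs; the gripper's body (75 mm by 178 mm) begins 61 mm behind the grasp point.
Start: joints at [-1.26, 0.091, 1.231, -0, 1.82, -0.057], TCP at [0.216, -0.56, 0.248] pointing down, gripper open.
Joint ranges: [-2.87, 2.87], [-0.86, 2.18], [0.17, 2.46], [-1.51, 4.65], [0.06, 2.69], [-2.65, 2.65]. Speed limits (rad/s): [2.57, 2.57, 3.01, 3.14, 3.14, 3.14].

INTERFACE

Orientations are given as a unit quaternion [w, x, y, z].
In Python, from rig import * gives the robot as it stands. The module is installed in compiled form; this text tells all that it offers.
- The arm moves only by the shell command python3 -m crank 'ROWS' [FORCE]. ROWS is JSON, a list that holds one entry, the list of rows, each a list of 7 numbers: the opening, from -1 (shut) to 1 (fully open), then the shift along the tool's x, y, z in m, then the turn, a rotation vector about the tool's x, y, z in degrees. A call has 1 to 20 rows; each row shifts and turns the commanded pose from where the row before left it, along the tool's axes as they then stand; what a row does not reach is not made up. A row lasts 1/10 s, in which the tool goes at most 50 mm and 8.59 degrees, less where a joint would pass 70% of its speed; a pose out of reach is approached as far as the arm can. A call with a gripper value outside its range is refused whole. The fingers move at their own pace and stop on an object; FORCE is the grip in N (left out, the last holds). Time passes only in rows, so rows that do not move let the fingers close. It gives the time, the measured TCP pose, the force, the opening and the grip force at its end, in the units of the state.
- read_state(): the state, without advancing time (a new reading comes with each control period).
- camera(name): name is "scene" or "top" or "wrist"; returns (picture, depth): 384x512x3 uint8, red, green, blue; 384x512 float32, m along the optical axis (not along the pixel's ray), 0 where there is no reading.
- camera_model(name): a dict with "camera_matrix" (3x3 intrinsics, pixels), "xyz" and "orientation" of the camera in the world. Camera axes: x right, y down, z forward; pixel columns grow to the right and rows downward; lengths in m; the calibration is good to about 2 mm. A picture is of the moment at which its call begins: read the wrist's pose just before it. camera_model takes no time and is no camera call; for the wrist camera it gives the pose at the moment of the call.
- close_job(): hands the job in; it is judged then, once.
Trained networks look in the newest picture that a camera, given by its name, has taken for a name from the list of things; names that differ only in an ending like _2 or _b are one class to them, and where a whole thing is asked for, a point or a joint stands for the part that bears it (a point fixed in the world has none). Each returns a list of dicts, best first, with "p" (0 to 1); they miss things now and then, are a little off and sometimes report something else, mostly with a low value. They report only what shows in the picture. A call takes as long as a camera call.
- boxes_of(camera, target): "pixel" ([column, row] in pixels, amid what is visible of it).
- cut_out(camera, target): "pixels" (384x512 bool, what is visible of it) and "pixel" ([column, row] in pixels, amid what is visible of it).
The state is a dict: "time": time; "joints": joint angles; "dq": joint speeds; "effort": joint torques, N m; "position": TCP position; "ee_rot": TCP orientation; "wrist_force": force on the tool from outside, world axes, zero at the start; "wrist_torque": the same for the moment, N m; "width": finger opening in m; "grasp_force": force on a finger pad.
Only numpy, scipy, OpenCV 4.12 (cv2) and the standard library are available. Lean on these libraries where they do the work, as an engineer would, in place of code of your own. Each camera call takes 0.05 s, during which the arm holds its last target. There are 200 camera calls.

TASK

Stand the four steel doming punches upright on the cork pads of the wooden rack, one in the middle of each pad, in order of thickness: the thinnest next to the brass ball, the thickest at the far end of the row. Set them down rather than dropping them, and leave the roll of tape where it lies.

Things in the scene. Friction and masses are not known exactly. Their poses are not given: they have to be found in the camera images.
- punch_c_mid (a point): The thinnest of four doming punches: a plain polished steel bar standing upright, 18 mm in diameter, 60 mm tall, flat foot, rounded hemispherical top (straight sides up to 51 mm above the foot), round about its axis, solid steel, 0.11 kg give or take a fifth. The point is its centre, on the axis 30 mm above the foot; z runs up along the axis. At the start it stands loose on the green cutting mat.
- punch_a_mid (a point): The second thinnest of four doming punches: a plain polished steel bar standing upright, 27 mm in diameter, 60 mm tall, flat foot, rounded hemispherical top (straight sides up to 46.5 mm above the foot), round about its axis, solid steel, 0.25 kg give or take a fifth. The point is its centre, on the axis 30 mm above the foot; z runs up along the axis. At the start it stands loose on the green cutting mat.
- punch_d_mid (a point): The second thickest of four doming punches: a plain polished steel bar standing upright, 36 mm in diameter, 60 mm tall, flat foot, rounded hemispherical top (straight sides up to 42 mm above the foot), round about its axis, solid steel, 0.43 kg give or take a fifth. The point is its centre, on the axis 30 mm above the foot; z runs up along the axis. At the start it stands loose on the green cutting mat.
- punch_b_mid (a point): The thickest of four doming punches: a plain polished steel bar standing upright, 45 mm in diameter, 60 mm tall, flat foot, rounded hemispherical top (straight sides up to 37.5 mm above the foot), round about its axis, solid steel, 0.66 kg give or take a fifth. The point is its centre, on the axis 30 mm above the foot; z runs up along the axis. At the start it stands loose on the green cutting mat.
- pad1: One of four alike round pale cork pads, 60 mm in diameter, 2 mm thick, fixed in a row about 78 mm apart (70 to 86) on a dark wooden rack board (76 mm wide, 410 mm long, 12 mm thick, lying on the mat, its top 15 mm above the work surface). Pads 1, 2, 3, 4 follow one another along the board, towards the board's -y, but either end of the row may be the one by the brass ball: end pad. Origin: centre of its underside, so the top is 2 mm above the origin; z up, y along the board.
- pad2: Cork pad like pad1. Pads 1, 2, 3, 4 follow one another along the board, towards the board's -y, but either end of the row may be the one by the brass ball: inner pad. Origin: centre of its underside, so the top is 2 mm above the origin; z up, y along the board.
- pad3: Cork pad like pad1. Pads 1, 2, 3, 4 follow one another along the board, towards the board's -y, but either end of the row may be the one by the brass ball: inner pad. Origin: centre of its underside, so the top is 2 mm above the origin; z up, y along the board.
- pad4: Cork pad like pad1. Pads 1, 2, 3, 4 follow one another along the board, towards the board's -y, but either end of the row may be the one by the brass ball: end pad. Origin: centre of its underside, so the top is 2 mm above the origin; z up, y along the board.
- ball_post: Small brass ball on a stem, 26 mm in diameter, 38 mm tall, fixed at one end of the rack board in line with the pads, about 66 mm from the nearest pad's centre; the other end has only a low flat pale wooden plug (22 mm across, 5 mm tall). It marks the end where the thinnest punch goes; it is at either end by chance. Origin: centre of its underside.
- tape_roll: Loose roll of teal finger tape lying flat on the bench beside the mat, 90 mm across with a hole of about 40 mm, 25 mm tall; not to be moved. Origin: centre of its underside.

How it is judged:
By the outcome, as a careful person would: the job done as asked, in the order asked, and still so for the second after the job is handed in, with the robot touching nothing.
It also fails if it takes over 99 s, if anything falls off the work surface, if the arm or the gripper's body presses on something with over 40 N, if the wrist force passes 120 N, or if a joint passes its speed limit or range.

## Working session

There is one attempt and no reset: what is moved stays moved. The work goes in short steps, Python scripts to look and compute and a shell command to move; the robot and the scene stay as the last step left them, time stands still between calls to the robot, and variables do not carry over. Pictures are saved under pics/ and viewed, at most 14 in all, crops included, and the job is handed in when it is done.

```bash
mkdir -p pics
cat > h.py <<'E'
from rig import *
import numpy as np, cv2
from scipy.spatial.transform import Rotation as R
def rot(q): return R.from_quat([q[1],q[2],q[3],q[0]]).as_matrix()
def cloud(depth,m):
    K=np.array(m["camera_matrix"]); v,u=np.indices(depth.shape)
    P=np.stack([(u-K[0,2])/K[0,0]*depth,(v-K[1,2])/K[1,1]*depth,depth],-1)
    return P@rot(m["orientation"]).T+np.array(m["xyz"])
E
python3 - <<'E'
from h import *
s=read_state(); print(s["time"],s["position"],s["ee_rot"],s["width"])
for c in ("top","scene"):
    p,d=camera(c); cv2.imwrite(f"pics/{c}0.png",p[:,:,::-1]); m=camera_model(c); W=cloud(d,m)
    print(c,m["xyz"])
    for t in ["punch_c_mid","pad1","ball_post","tape_roll"]:
        for r in cut_out(c,t):
            px=r["pixels"]&(d>0); w=W[px]
            if len(w): print(t,round(r["p"],2),np.round(r["pixel"]),px.sum(),np.round(np.median(w,0),3),"min",np.round(np.percentile(w,3,axis=0),3),"max",np.round(np.percentile(w,97,axis=0),3))
E
```

```text
0.0 [ 0.21563497 -0.55964128  0.24652876] [-9.58847359e-04  9.83139716e-01  1.82853375e-01 -1.49998965e-04] 0.08779073768505256
top [0.46192629 0.0591535  0.91563084]
punch_c_mid 0.27 [196. 154.] 109 [0.629 0.201 0.048] min [0.62  0.191 0.017] max [0.641 0.213 0.054]
pad1 0.96 [290. 156.] 460 [ 0.624 -0.018  0.018] min [ 0.599 -0.043  0.015] max [0.649 0.009 0.021]
pad1 0.92 [257. 155.] 436 [0.628 0.057 0.018] min [0.601 0.033 0.015] max [0.653 0.082 0.021]
pad1 0.86 [227. 156.] 455 [0.626 0.136 0.018] min [0.601 0.111 0.015] max [0.653 0.162 0.02 ]
pad1 0.83 [321. 162.] 454 [ 0.621 -0.095  0.018] min [ 0.594 -0.119  0.015] max [ 0.647 -0.07   0.021]
ball_post 0.56 [194. 153.] 150 [0.628 0.202 0.046] min [0.617 0.192 0.015] max [0.644 0.219 0.054]
tape_roll 0.9 [123. 180.] 1022 [0.558 0.362 0.025] min [0.518 0.322 0.005] max [0.596 0.403 0.028]
scene [ 1.27366619 -0.27776627  0.71728255]
punch_c_mid 0.61 [236. 175.] 171 [0.453 0.055 0.036] min [0.445 0.049 0.006] max [0.457 0.064 0.061]
pad1 0.87 [202. 253.] 513 [ 0.623 -0.094  0.016] min [ 0.596 -0.119  0.014] max [ 0.647 -0.069  0.019]
pad1 0.79 [238. 239.] 481 [ 0.628 -0.016  0.016] min [ 0.601 -0.041  0.014] max [0.654 0.008 0.019]
pad1 0.67 [306. 216.] 412 [0.63  0.138 0.016] min [0.604 0.114 0.014] max [0.656 0.164 0.018]
ball_post 0.59 [332. 206.] 159 [0.64  0.201 0.04 ] min [0.63  0.193 0.016] max [0.647 0.211 0.051]
tape_roll 0.88 [375. 171.] 1017 [0.567 0.36  0.022] min [ 0.523  0.323 -0.001] max [0.603 0.404 0.026]
```

View pics/top0.png

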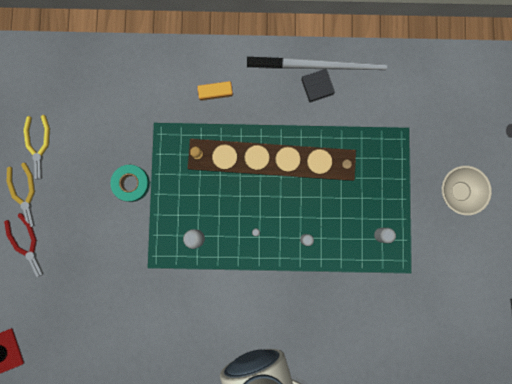

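View pics/scene0.png

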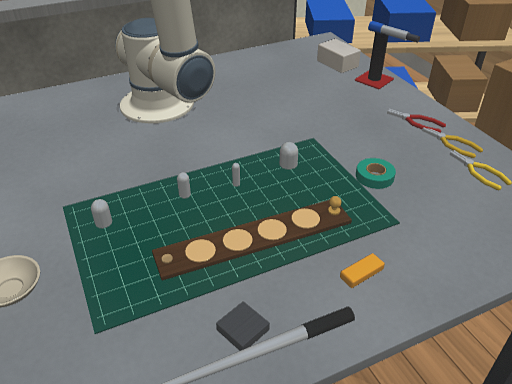

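Run:
```python
from h import *
from scipy import ndimage as nd
out={}
for c in ("top","scene"):
    p,d=camera(c); m=camera_model(c); W=cloud(d,m)
    # top view points: objects above z=.03
    mask=(d>0)&(W[...,2]>.025)&(W[...,2]<.075)&(W[...,0]>.3)&(W[...,0]<.75)&(np.abs(W[...,1])<.45)
    l,n=nd.label(mask)
    for i in range(1,n+1):
        w=W[l==i]
        if len(w)<25: continue
        z=w[:,2]; v,u=np.argwhere(l==i).mean(0)
        print(c,(int(u),int(v)),len(w),"min",np.round(np.percentile(w,2,axis=0),3),"max",np.round(np.percentile(w,98,axis=0),3),"apex",np.round(w[z>np.percentile(z,98)-.004].mean(0),3))
```

```text
top (195, 151) 94 min [0.62  0.191 0.042] max [0.643 0.214 0.054] apex [0.631 0.204 0.052]
top (128, 183) 512 min [0.518 0.326 0.025] max [0.596 0.405 0.029] apex [0.557 0.365 0.026]
top (453, 188) 307 min [ 0.498 -0.448  0.025] max [ 0.612 -0.385  0.039] apex [ 0.557 -0.41   0.036]
top (386, 235) 232 min [ 0.428 -0.263  0.029] max [ 0.461 -0.232  0.065] apex [ 0.444 -0.249  0.063]
top (255, 232) 46 min [0.437 0.049 0.052] max [0.453 0.063 0.066] apex [0.445 0.057 0.064]
top (193, 238) 305 min [0.408 0.182 0.034] max [0.448 0.222 0.064] apex [0.427 0.203 0.062]
top (307, 240) 116 min [ 0.419 -0.075  0.032] max [ 0.441 -0.051  0.066] apex [ 0.429 -0.064  0.063]
scene (288, 151) 304 min [0.42  0.182 0.025] max [0.452 0.22  0.062] apex [0.431 0.203 0.06 ]
scene (235, 170) 116 min [0.444 0.049 0.026] max [0.456 0.065 0.062] apex [0.45  0.057 0.06 ]
scene (182, 181) 197 min [ 0.426 -0.076  0.026] max [ 0.446 -0.052  0.062] apex [ 0.434 -0.064  0.061]
scene (334, 201) 123 min [0.627 0.193 0.032] max [0.647 0.213 0.052] apex [0.637 0.203 0.05 ]
scene (99, 209) 328 min [ 0.44  -0.265  0.026] max [ 0.464 -0.232  0.062] apex [ 0.448 -0.249  0.061]
scene (21, 271) 516 min [ 0.5   -0.448  0.025] max [ 0.614 -0.385  0.037] apex [ 0.556 -0.41   0.035]
```

The two views agree. The punches are at c (0.446, 0.057), a (0.430, -0.064), d (0.445, -0.249) and b (0.428, 0.203). In the top image these are at pixels (255,232), (307,240), (386,235) and (193,238). The ball is at (195,152), so the pad at y = 0.136 takes c, followed by a, d and b. I'll turn the tool so the fingers close along world x, then go above d.

```bash
python3 -m crank '[[[1,0,0,0,0,0,-7.66],[1,0,0,0,0,0,-7.66],[1,0,0,0,0,0,-7.66],[1,0,0,0,0,0,-7.66],[1,0,0,0,0,0,-7.66],[1,0,0,0,0,0,-7.66],[1,0,0,0,0,0,-7.66],[1,0,0,0,0,0,-7.66],[1,0,0,0,0,0,-7.66],[1,0.035,0.025,0.005,0,0,0],[1,0.035,0.025,0.005,0,0,0],[1,0.035,0.025,0.005,0,0,0],[1,0.035,0.025,0.005,0,0,0],[1,0.035,0.025,0.005,0,0,0],[1,0.035,0.025,0.005,0,0,0],[1,0.035,0.025,0.005,0,0,0],[1,0.035,0.025,0.005,0,0,0],[1,0.031,0.025,0.005,0,0,0],[1,0,0,0,0,0,0],[1,0,0,0,0,0,0]]]'
cat >> h.py <<'E'
def tcp():
    s=read_state(); return np.array(s["position"]),rot(s["ee_rot"]),s
def wlook(name,near,r=.06):
    """wrist view: fit circle to blob edges above mat near the expected xy"""
    P,T,s=tcp(); m=camera_model("wrist"); p,d=camera("wrist"); W=cloud(d,m)
    cv2.imwrite(f"pics/{name}.png",p[:,:,::-1]); return p,d,W,m
E
python3 - <<'E'
from h import *
P,T,s=tcp(); print(P,T.round(3).tolist(),s["joints"])
p,d,W,m=wlook("w_d",None); print(m["xyz"],rot(m["orientation"]).round(2).tolist())
k=(d>0)&(W[...,2]>.03)&(W[...,2]<.075)&(np.hypot(W[...,0]-.445,W[...,1]+.249)<.05)
w=W[k]; print(k.sum(),w.min(0),w.max(0),w[w[:,2]>w[:,2].max()-.003].mean(0))
E
```

```text
time: 2.6
position: [0.4409, -0.2483, 0.2026]
ee_rot: [-0.0, 0.706, 0.708, -0.0]
wrist_force: [-0.0, 0.4, 0.6]
width: 0.0879
grasp_force: 0.0
[ 0.44088638 -0.2483039   0.20260841] [[-0.002, 1.0, -0.0], [1.0, 0.002, -0.0], [-0.0, -0.0, -1.0]] [-5.79845380e-01 -1.66943949e-01  1.56183499e+00 -4.97014348e-04
  1.74687881e+00 -5.82342988e-01]
[ 0.44158111 -0.18012655  0.33831112] [[1.0, 0.0, -0.0], [0.0, -0.97, -0.25], [-0.0, 0.25, -0.97]]
850 [ 0.42857649 -0.26591672  0.03002751] [ 0.46391135 -0.23108059  0.062587  ] [ 0.44613695 -0.24832216  0.06085902]
```

View pics/w_d.png

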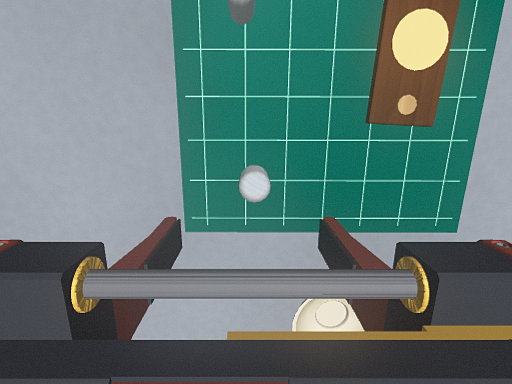

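The wrist view shows d's dome at (255,184) between the fingers, with the board's plug end at the upper right. It measures (0.446, -0.2485), as expected, so I'll descend and grip.

```bash
python3 -m crank '[[[1,0,0.005,0.02,0,0,0],[1,0,0,0.03,0,0,0],[1,0,0,0.03,0,0,0],[1,0,0,0.03,0,0,0],[1,0,0,0.025,0,0,0],[1,0,0,0.02,0,0,0],[1,0,0,0.0135,0,0,0],[1,0,0,0,0,0,0],[-1,0,0,0,0,0,0],[-1,0,0,0,0,0,0],[-1,0,0,0,0,0,0],[-1,0,0,0,0,0,0],[-1,0,0,0,0,0,0],[-1,0,0,0,0,0,0],[-1,0,0,0,0,0,0],[-1,0,0,0,0,0,0]]]' 30
```

```text
time: 4.25
position: [0.4458, -0.2488, 0.0342]
ee_rot: [0.0, 0.707, 0.707, 0.0]
wrist_force: [0.1, 0.1, -0.5]
width: 0.0349
grasp_force: 30.0
```

d is gripped. I'll lift it and move to the row, stopping short so I can look at the pads from close by.

```bash
python3 -m crank '[[[-1,0,0,0.0,0,0,0],[-1,0,0,-0.01,0,0,0],[-1,0,0,-0.03,0,0,0],[-1,0,0,-0.03,0,0,0],[-1,0,0,-0.03,0,0,0],[-1,0.01,0.0115,0,0,0,0],[-1,0.02,0.025,0,0,0,0],[-1,0.025,0.025,0,0,0,0],[-1,0.025,0.025,0,0,0,0],[-1,0.025,0.025,0,0,0,0],[-1,0.025,0.025,0,0,0,0],[-1,0.02,0.025,0,0,0,0],[-1,0.01,0.0175,0,0,0,0],[-1,0,0,0,0,0,0],[-1,0,0,0,0,0,0]]]'
cat >> h.py <<'E'
def pads(cam):
    m=camera_model(cam); p,d=camera(cam); K=np.array(m["camera_matrix"]); Rm=rot(m["orientation"]); o=np.array(m["xyz"])
    out=[]
    for r in cut_out(cam,"pad1"):
        if r["p"]<.4: continue
        c=max(cv2.findContours(r["pixels"].astype(np.uint8),cv2.RETR_EXTERNAL,cv2.CHAIN_APPROX_NONE)[0],key=len)[:,0].astype(float)
        ray=np.c_[(c[:,0]-K[0,2])/K[0,0],(c[:,1]-K[1,2])/K[1,1],np.ones(len(c))]@Rm.T
        w=o+ray*((.017-o[2])/ray[:,2:3]); A=np.c_[2*w[:,:2],np.ones(len(w))]
        s=np.linalg.lstsq(A,(w[:,:2]**2).sum(1),rcond=None)[0]; rad=np.sqrt(s[2]+s[0]**2+s[1]**2)
        out.append((round(r["p"],2),r["pixel"],s[:2].round(4),round(rad*2,4),np.round(np.median(cloud(d,m)[r["pixels"]&(d>0)],0),4)))
    for x in sorted(out,key=lambda x:x[2][1]): print(cam,*x)
    return p
E
python3 - <<'E'
from h import *
P,T,s=tcp(); print(P,s["width"])
p=pads("wrist"); cv2.imwrite("pics/w_p.png",p[:,:,::-1])
pads("top"); pads("scene"); print(P,s["width"])
E
```

```text
time: 5.75
position: [0.6241, -0.0879, 0.1318]
ee_rot: [-0.001, 0.707, 0.708, -0.001]
wrist_force: [-0.5, -0.4, -3.8]
width: 0.0344
grasp_force: 30.0
[ 0.62410223 -0.08790371  0.13183248] 0.03444181442579676
wrist 0.76 [246.7, 193.8] [ 0.6225 -0.0894] 0.0505 [ 0.6218 -0.0851  0.0158]
wrist 0.82 [252.8, 118.7] [ 0.6271 -0.0168] 0.0583 [ 0.6273 -0.016   0.0157]
wrist 0.95 [258.6, 28.5] [0.63   0.0548] 0.0548 [0.6302 0.0558 0.0156]
top 0.6 [313.7, 156.7] [ 0.6239 -0.0772] 0.0252 [ 0.6253 -0.0746  0.0174]
top 0.8 [289.0, 162.2] [ 0.6242 -0.0181] 0.0569 [ 0.6242 -0.0183  0.0178]
top 0.89 [257.5, 157.0] [0.6258 0.0575] 0.0564 [0.6256 0.0574 0.0177]
top 0.56 [226.6, 156.8] [0.6274 0.1372] 0.0574 [0.6268 0.1374 0.0178]
top 0.63 [195.3, 238.6] [0.4265 0.2051] 0.0464 [0.4276 0.1988 0.0559]
scene 0.72 [202.0, 251.9] [ 0.6234 -0.0946] 0.0585 [ 0.6233 -0.095   0.0163]
scene 0.64 [239.7, 236.0] [ 0.6267 -0.0167] 0.0558 [ 0.6266 -0.0165  0.0161]
scene 0.6 [272.4, 225.1] [0.6294 0.0599] 0.0551 [0.6292 0.0599 0.0161]
scene 0.93 [306.2, 215.2] [0.6303 0.1374] 0.0572 [0.6305 0.138  0.016 ]
[ 0.62410223 -0.08790371  0.13183248] 0.03444181442579676
```

View pics/w_p.png

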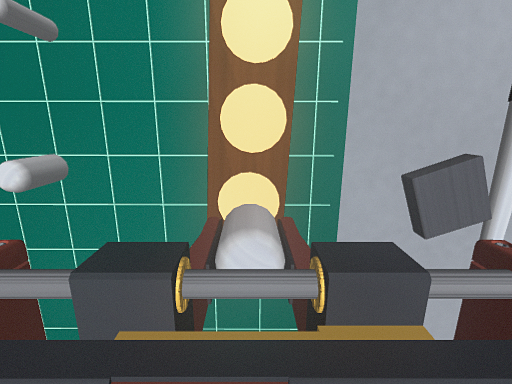

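The wrist view shows pad d at (253,118), with the held punch upright at (250,240). All three cameras put that pad at about (0.6265, -0.017). I'll move over it and go down to just above contact.

```bash
python3 -m crank '[[[-1,0.01,0.0024,0,0,0,0],[-1,0.02,0,0,0,0,0],[-1,0.02,0,0,0,0,0],[-1,0.015,0,0,0,0,0],[-1,0.006,0,0,0,0,0],[-1,0,0,0.01,0,0,0],[-1,0,0,0.02,0,0,0],[-1,0,0,0.02,0,0,0],[-1,0,0,0.02,0,0,0],[-1,0,0,0.008,0,0,0],[-1,0,0,0.002,0,0,0],[-1,0,0,0,0,0,0],[-1,0,0,0,0,0,0]]]'
```

```text
time: 7.35
position: [0.6278, -0.018, 0.0555]
ee_rot: [0.001, 0.707, 0.707, 0.001]
wrist_force: [0.1, -0.0, -3.4]
width: 0.035
grasp_force: 30.0
```

```bash
python3 -m crank '[[[-1,0,0,0.001,0,0,0],[-1,0,0,0.001,0,0,0],[-1,0,0,0,0,0,0]]]'
```

```text
time: 7.65
position: [0.6271, -0.0178, 0.0524]
ee_rot: [0.0, 0.707, 0.707, 0.0]
wrist_force: [-1.3, 0.4, -4.0]
width: 0.0346
grasp_force: 30.0
```

```bash
python3 -m crank '[[[-1,0,0,0.001,0,0,0],[-1,0,0,0.001,0,0,0],[-1,0,0,0.001,0,0,0],[-1,0,0,0,0,0,0],[-1,0,0,0,0,0,0]]]'
```

```text
time: 8.15
position: [0.627, -0.0178, 0.049]
ee_rot: [-0.0, 0.707, 0.707, -0.0]
wrist_force: [0.4, -1.0, -3.6]
width: 0.0349
grasp_force: 30.0
```

```bash
python3 -m crank '[[[-1,0,0,0.0007,0,0,0],[-1,0,0,0,0,0,0],[-1,0,0,0,0,0,0]]]'
```

```text
time: 8.45
position: [0.627, -0.0178, 0.0484]
ee_rot: [-0.0, 0.707, 0.707, -0.0]
wrist_force: [-0.1, 0.7, -4.3]
width: 0.0349
grasp_force: 30.0
```

```bash
python3 -m crank '[[[-1,0,0,0.0007,0,0,0],[-1,0,0,0,0,0,0],[-1,0,0,0,0,0,0]]]'
```

```text
time: 8.75
position: [0.6271, -0.0178, 0.0482]
ee_rot: [0.0, 0.707, 0.707, 0.0]
wrist_force: [-1.5, -0.9, -0.1]
width: 0.0349
grasp_force: 30.0
```

The weight has come off the wrist, so d is on the cork at TCP z = 0.0482, as predicted. I'll release, rise and go above a.

```bash
python3 -m crank '[[[0.3,0,0,0,0,0,0],[1,0,0,0,0,0,0],[1,0,0,0,0,0,0],[1,0,0,0,0,0,0],[1,0,0,-0.02,0,0,0],[1,0,0,-0.03,0,0,0],[1,0,0,-0.04,0,0,0],[1,0,0,-0.04,0,0,0],[1,0,-0.012,-0.02,0,0,0],[1,-0.006,-0.025,0,0,0,0],[1,-0.008,-0.03,0,0,0,0],[1,-0.008,-0.03,0,0,0,0],[1,-0.008,-0.03,0,0,0,0],[1,-0.008,-0.03,0,0,0,0],[1,-0.008,-0.025,0,0,0,0],[1,0,-0.015,0,0,0,0],[1,0,0,0,0,0,0],[1,0,0,0,0,0,0]]]'
cat >> h.py <<'E'
def punch(x,y,name=None):
    P,T,s=tcp(); p,d,W,m=wlook(name or "tmp",None)
    k=(d>0)&(W[...,2]>.025)&(W[...,2]<.09)&(np.hypot(W[...,0]-x,W[...,1]-y)<.05)
    w=W[k]; lo,hi=np.percentile(w,1,axis=0),np.percentile(w,99,axis=0)
    print("tcp",P.round(4),"n",k.sum(),"mid",((lo+hi)/2).round(4),"ext",(hi-lo).round(4),"top",w[:,2].max().round(4),"apex",w[w[:,2]>w[:,2].max()-.003].mean(0).round(4))
E
python3 - <<'E'
from h import *
punch(.430,-.064,"w_a"); pads("top"); 
p,d=camera("top"); W=cloud(d,camera_model("top")); w=W[(d>0)&(W[...,2]>.03)&(np.hypot(W[...,0]-.627,W[...,1]+.017)<.04)&(W[...,2]<.1)]
print(w.min(0),w.max(0),w[w[:,2]>w[:,2].max()-.004].mean(0))
E
```

```text
time: 10.55
position: [0.4304, -0.0639, 0.1982]
ee_rot: [0.001, 0.707, 0.707, 0.0]
wrist_force: [0.2, -0.2, 0.0]
width: 0.0877
grasp_force: 0.0
tcp [ 0.4304 -0.0639  0.1982] n 547 mid [ 0.4321 -0.0615  0.0446] ext [0.0243 0.0239 0.0355] top 0.0628 apex [ 0.4319 -0.0626  0.0609]
top 0.85 [322.4, 162.4] [ 0.6205 -0.0965] 0.0573 [ 0.6206 -0.0965  0.0179]
top 0.46 [283.5, 165.1] [ 0.6236 -0.0189] 0.0511 [ 0.6124 -0.0115  0.0178]
top 0.97 [258.0, 157.4] [0.6264 0.057 ] 0.0552 [0.6261 0.0571 0.0177]
top 0.98 [225.4, 155.1] [0.6267 0.1369] 0.0565 [0.6262 0.1372 0.0178]
[ 0.60725243 -0.03551707  0.03025932] [ 0.6415561  -0.00155696  0.08004526] [ 0.62465936 -0.01795769  0.07753135]
```

d stands at (0.6247, -0.018) in the top view, and its pad measured (0.6242, -0.0181) there, so it is centred. Next I'll grip a.

```bash
python3 -m crank '[[[1,0.001,0.0017,0.02,0,0,0],[1,0,0,0.03,0,0,0],[1,0,0,0.03,0,0,0],[1,0,0,0.03,0,0,0],[1,0,0,0.025,0,0,0],[1,0,0,0.02,0,0,0],[1,0,0,0.009,0,0,0],[1,0,0,0,0,0,0],[-1,0,0,0,0,0,0],[-1,0,0,0,0,0,0],[-1,0,0,0,0,0,0],[-1,0,0,0,0,0,0],[-1,0,0,0,0,0,0],[-1,0,0,0,0,0,0],[-1,0,0,0,0,0,0],[-1,0,0,0,0,0,0],[-1,0,0,0,0,0,0]]]' 25
```

```text
time: 12.45
position: [0.4317, -0.0628, 0.0337]
ee_rot: [-0.0, 0.707, 0.707, -0.0]
wrist_force: [0.2, -0.2, 0.0]
width: 0.0262
grasp_force: 25.0
```

```bash
python3 -m crank '[[[-1,0,0,-0.01,0,0,0],[-1,0,0,-0.03,0,0,0],[-1,0,0,-0.03,0,0,0],[-1,0,0,-0.02,0,0,0],[-1,0,0,-0.01,0,0,0],[-1,0.01,0.0175,0,0,0,0],[-1,0.0155,0.025,0,0,0,0],[-1,0.0155,0.025,0,0,0,0],[-1,0.0155,0.025,0,0,0,0],[-1,0.0155,0.025,0,0,0,0],[-1,0.0155,0.025,0,0,0,0],[-1,0.0155,0.025,0,0,0,0],[-1,0.0105,0.02,0,0,0,0],[-1,0.007,0.01,0,0,0,0],[-1,0,0,0,0,0,0],[-1,0,0,0.02,0,0,0],[-1,0,0,0.03,0,0,0],[-1,0,0,0.02,0,0,0],[-1,0,0,0.007,0,0,0],[-1,0,0,0,0,0,0]]]'
```

```text
time: 14.45
position: [0.6279, 0.0573, 0.0553]
ee_rot: [-0.001, 0.707, 0.707, -0.001]
wrist_force: [0.4, -0.2, -1.5]
width: 0.0259
grasp_force: 25.0
```

```bash
python3 -m crank '[[[-1,0,0,0,0,0,0],[-1,0,0,0,0,0,0]]]'
```

```text
time: 14.65
position: [0.6301, 0.0576, 0.0588]
ee_rot: [0.001, 0.707, 0.707, 0.001]
wrist_force: [-0.2, -0.6, -2.4]
width: 0.0266
grasp_force: 25.0
```

```bash
python3 -m crank '[[[-1,0,0,0.003,0,0,0],[-1,0,0,0.002,0,0,0],[-1,0,0,0.001,0,0,0],[-1,0,0,0,0,0,0],[-1,0,0,0,0,0,0]]]'
```

```text
time: 15.15
position: [0.6292, 0.0578, 0.0507]
ee_rot: [-0.0, 0.707, 0.707, -0.0]
wrist_force: [-1.0, -0.3, -1.6]
width: 0.0263
grasp_force: 25.0
```

```bash
python3 -m crank '[[[-1,0,0,0.0015,0,0,0],[-1,0,0,0.001,0,0,0],[-1,0,0,0,0,0,0],[-1,0,0,0,0,0,0]]]'
```

```text
time: 15.55
position: [0.6292, 0.0577, 0.0482]
ee_rot: [-0.0, 0.707, 0.707, -0.0]
wrist_force: [-1.0, -0.7, -2.6]
width: 0.0258
grasp_force: 25.0
```

```bash
python3 -m crank '[[[-1,0,0,0.0005,0,0,0],[-1,0,0,0.0003,0,0,0],[-1,0,0,0,0,0,0],[-1,0,0,0,0,0,0]]]'
```

```text
time: 15.95
position: [0.6293, 0.0577, 0.0477]
ee_rot: [0.0, 0.707, 0.707, 0.0]
wrist_force: [-0.5, -1.0, 0.1]
width: 0.0262
grasp_force: 25.0
```

```bash
python3 -m crank '[[[0,0,0,0,0,0,0],[1,0,0,0,0,0,0],[1,0,0,0,0,0,0],[1,0,0,0,0,0,0],[1,0,0,-0.02,0,0,0],[1,0,0,-0.03,0,0,0],[1,0,0,-0.04,0,0,0],[1,0,0,-0.04,0,0,0],[1,0,-0.013,-0.02,0,0,0],[1,0,-0.025,0,0,0,0],[1,0,-0.03,0,0,0,0],[1,0,-0.03,0,0,0,0],[1,0,-0.03,0,0,0,0],[1,0,-0.03,0,0,0,0],[1,0,-0.015,0,0,0,0],[1,0,-0.009,0,0,0,0],[1,0,0,0,0,0,0],[1,0,0,0,0,0,0],[1,0,0,0,0,0,0]]]'
cat >> h.py <<'E'
def placed(x,y):
    p,d=camera("top"); W=cloud(d,camera_model("top")); w=W[(d>0)&(W[...,2]>.03)&(np.hypot(W[...,0]-x,W[...,1]-y)<.035)&(W[...,2]<.1)]
    print("placed",w.min(0).round(4),w.max(0).round(4),w[w[:,2]>w[:,2].max()-.004].mean(0).round(4))
E
python3 - <<'E'
from h import *
punch(.446,.057,"w_c"); placed(.627,.057); placed(.625,-.018); pads("top")
E
```

```text
time: 17.85
position: [0.4478, 0.0576, 0.1973]
ee_rot: [-0.0, 0.707, 0.707, -0.0]
wrist_force: [0.8, 0.6, 0.8]
width: 0.0876
grasp_force: 0.0
tcp [0.4478 0.0576 0.1973] n 290 mid [0.4477 0.0587 0.0449] ext [0.0168 0.0158 0.0352] top 0.063 apex [0.4477 0.0579 0.061 ]
placed [0.6137 0.0436 0.0308] [0.6391 0.0692 0.0788] [0.6264 0.0562 0.0765]
placed [ 0.607  -0.0353  0.0301] [ 0.642  -0.0017  0.0791] [ 0.624  -0.0194  0.0766]
top 0.68 [320.3, 162.1] [ 0.6199 -0.0952] 0.0569 [ 0.62   -0.0945  0.0179]
top 0.51 [283.5, 166.4] [ 0.623  -0.0179] 0.0485 [ 0.6119 -0.0065  0.018 ]
top 0.78 [254.1, 161.2] [0.6269 0.0577] 0.0579 [0.6222 0.0595 0.0179]
top 0.69 [228.1, 155.5] [0.6266 0.1361] 0.0556 [0.6264 0.1358 0.0176]
```

a is centred on its pad. c is directly below the tool.

```bash
python3 -m crank '[[[1,0,0,0.02,0,0,0],[1,0,0,0.03,0,0,0],[1,0,0,0.03,0,0,0],[1,0,0,0.03,0,0,0],[1,0,0,0.025,0,0,0],[1,0,0,0.018,0,0,0],[1,0,0,0.01,0,0,0],[1,0,0,0,0,0,0],[-1,0,0,0,0,0,0],[-1,0,0,0,0,0,0],[-1,0,0,0,0,0,0],[-1,0,0,0,0,0,0],[-1,0,0,0,0,0,0],[-1,0,0,0,0,0,0],[-1,0,0,0,0,0,0],[-1,0,0,0,0,0,0],[-1,0,0,0,0,0,0],[-1,0,0,0,0,0,0]]]' 20
```

```text
time: 19.9
position: [0.4472, 0.0576, 0.0344]
ee_rot: [-0.0, 0.707, 0.707, -0.0]
wrist_force: [0.4, -0.5, -0.8]
width: 0.0173
grasp_force: 20.0
```

```bash
python3 -m crank '[[[-1,0,0,-0.01,0,0,0],[-1,0,0,-0.03,0,0,0],[-1,0,0,-0.03,0,0,0],[-1,0,0,-0.02,0,0,0],[-1,0,0,-0.01,0,0,0],[-1,0.0055,0.0123,0,0,0,0],[-1,0.011,0.025,0,0,0,0],[-1,0.011,0.025,0,0,0,0],[-1,0.011,0.025,0,0,0,0],[-1,0.011,0.025,0,0,0,0],[-1,0.011,0.025,0,0,0,0],[-1,0.011,0.025,0,0,0,0],[-1,0.0055,0.012,0,0,0,0],[-1,0.0027,0.008,0,0,0,0],[-1,0,0,0,0,0,0],[-1,0,0,0.02,0,0,0],[-1,0,0,0.03,0,0,0],[-1,0,0,0.02,0,0,0],[-1,0,0,0.008,0,0,0],[-1,0,0,0.002,0,0,0]]]'
```

```text
time: 21.9
position: [0.6284, 0.137, 0.0534]
ee_rot: [-0.001, 0.707, 0.707, -0.001]
wrist_force: [-0.7, 0.1, -1.2]
width: 0.0169
grasp_force: 20.0
```

```bash
python3 -m crank '[[[-1,0,0,0.0015,0,0,0],[-1,0,0,0.001,0,0,0],[-1,0,0,0.001,0,0,0],[-1,0,0,0,0,0,0],[-1,0,0,0,0,0,0]]]'
```

```text
time: 22.4
position: [0.6297, 0.1374, 0.0514]
ee_rot: [0.0, 0.707, 0.707, 0.0]
wrist_force: [-0.2, -0.2, -0.7]
width: 0.0175
grasp_force: 20.0
```

```bash
python3 -m crank '[[[-1,0,0,0.001,0,0,0],[-1,0,0,0.001,0,0,0],[-1,0,0,0.0007,0,0,0],[-1,0,0,0,0,0,0],[-1,0,0,0,0,0,0]]]'
```

```text
time: 22.9
position: [0.6295, 0.1374, 0.0484]
ee_rot: [0.0, 0.707, 0.707, 0.0]
wrist_force: [-0.9, -0.3, 1.0]
width: 0.0173
grasp_force: 20.0
```

```bash
python3 -m crank '[[[-1,0,0,0.0004,0,0,0],[-1,0,0,0,0,0,0],[-1,0,0,0,0,0,0]]]'
```

```text
time: 23.2
position: [0.6295, 0.1374, 0.0484]
ee_rot: [0.0, 0.707, 0.707, 0.0]
wrist_force: [-3.1, -0.9, 4.8]
width: 0.0169
grasp_force: 20.0
```

c is down. I'll release and go to b.

```bash
python3 -m crank '[[[-0.4,0,0,0,0,0,0],[1,0,0,0,0,0,0],[1,0,0,0,0,0,0],[1,0,0,0,0,0,0],[1,0,0,0,0,0,0],[1,0,0,-0.02,0,0,0],[1,0,0,-0.03,0,0,0],[1,0,0,-0.04,0,0,0],[1,0,0,-0.04,0,0,0],[1,0,-0.0145,-0.02,0,0,0],[1,0.009,-0.025,0,0,0,0],[1,0.011,-0.03,0,0,0,0],[1,0.011,-0.03,0,0,0,0],[1,0.011,-0.03,0,0,0,0],[1,0.011,-0.03,0,0,0,0],[1,0.0066,-0.025,0,0,0,0],[1,0.006,-0.015,0,0,0,0],[1,0,0,0,0,0,0],[1,0,0,0,0,0,0],[1,0,0,0,0,0,0]]]'
python3 - <<'E'
from h import *
punch(.429,.203,"w_b"); placed(.627,.137); placed(.627,.057); placed(.625,-.018); pads("top")
E
```

```text
time: 25.2
position: [0.4306, 0.2027, 0.1978]
ee_rot: [0.0, 0.707, 0.707, -0.0]
wrist_force: [-0.6, -0.2, -0.2]
width: 0.088
grasp_force: 0.0
tcp [0.4306 0.2027 0.1978] n 1323 mid [0.4294 0.2063 0.0452] ext [0.0407 0.04   0.0341] top 0.0635 apex [0.4292 0.2049 0.0613]
placed [0.618  0.1272 0.0305] [0.6345 0.1434 0.0818] [0.6258 0.1348 0.0793]
placed [0.6138 0.043  0.0306] [0.6395 0.0692 0.079 ] [0.6269 0.0569 0.0768]
placed [ 0.607  -0.0354  0.0303] [ 0.6422 -0.0016  0.0787] [ 0.6246 -0.0188  0.0766]
top 0.92 [322.6, 162.5] [ 0.6206 -0.0954] 0.0563 [ 0.6207 -0.0947  0.0178]
top 0.6 [281.1, 165.8] [ 0.6232 -0.0173] 0.0497 [ 0.6118 -0.006   0.0179]
top 0.66 [260.7, 159.8] [0.6275 0.0564] 0.0568 [0.6236 0.0554 0.0178]
top 0.82 [223.2, 158.7] [0.6271 0.1374] 0.0557 [0.624  0.1362 0.0177]
```

c stands within 2 mm of its pad centre. Now I'll grip b.

```bash
python3 -m crank '[[[1,0.001,-0.0012,0.02,0,0,0],[1,0,0,0.03,0,0,0],[1,0,0,0.03,0,0,0],[1,0,0,0.03,0,0,0],[1,0,0,0.025,0,0,0],[1,0,0,0.018,0,0,0],[1,0,0,0.0105,0,0,0],[1,0,0,0,0,0,0],[-1,0,0,0,0,0,0],[-1,0,0,0,0,0,0],[-1,0,0,0,0,0,0],[-1,0,0,0,0,0,0],[-1,0,0,0,0,0,0],[-1,0,0,0,0,0,0],[-1,0,0,0,0,0,0],[-1,0,0,0,0,0,0]]]' 40
```

```text
time: 27.1
position: [0.4289, 0.204, 0.0346]
ee_rot: [0.0, 0.707, 0.707, 0.0]
wrist_force: [0.8, -0.9, 1.0]
width: 0.0441
grasp_force: 40.0
```

```bash
python3 -m crank '[[[-1,0,0,-0.01,0,0,0],[-1,0,0,-0.03,0,0,0],[-1,0,0,-0.03,0,0,0],[-1,0,0,-0.03,0,0,0],[-1,0,0,-0.01,0,0,0],[-1,-0.015,0.01,0,0,0,0],[-1,-0.03,0.019,0,0,0,0],[-1,-0.03,0.019,0,0,0,0],[-1,-0.03,0.019,0,0,0,0],[-1,-0.03,0.019,0,0,0,0],[-1,-0.03,0.019,0,0,0,0],[-1,-0.03,0.019,0,0,0,0],[-1,-0.03,0.019,0,0,0,0],[-1,-0.03,0.019,0,0,0,0],[-1,-0.03,0.019,0,0,0,0],[-1,-0.008,0.008,0,0,0,0],[-1,-0.0056,0.0049,0,0,0,0],[-1,0,0,0,0,0,0],[-1,0,0,0,0,0,0],[-1,0,0,0,0,0,0]]]'
```

```text
time: 29.1
position: [0.6223, -0.0934, 0.1444]
ee_rot: [-0.0, 0.707, 0.708, 0.0]
wrist_force: [-0.4, -0.4, -6.6]
width: 0.0437
grasp_force: 40.0
```

```bash
python3 -m crank '[[[-1,-0.001,0.0003,0.01,0,0,0],[-1,0,0,0.02,0,0,0],[-1,0,0,0.025,0,0,0],[-1,0,0,0.02,0,0,0],[-1,0,0,0.01,0,0,0],[-1,0,0,0.003,0,0,0],[-1,0,0,0,0,0,0],[-1,0,0,0,0,0,0],[-1,0,0,0,0,0,0]]]'
```

```text
time: 30.0
position: [0.6238, -0.0957, 0.058]
ee_rot: [0.001, 0.707, 0.707, 0.001]
wrist_force: [-0.3, -0.8, -5.4]
width: 0.044
grasp_force: 40.0
```

```bash
python3 -m crank '[[[-1,0,0,0.0015,0,0,0],[-1,0,0,0.001,0,0,0],[-1,0,0,0.001,0,0,0],[-1,0,0,0,0,0,0],[-1,0,0,0,0,0,0]]]'
```

```text
time: 30.5
position: [0.623, -0.0956, 0.0527]
ee_rot: [-0.0, 0.707, 0.707, -0.0]
wrist_force: [-0.4, -0.3, -6.5]
width: 0.044
grasp_force: 40.0
```

```bash
python3 -m crank '[[[-1,0.0006,0,0.0015,0,0,0],[-1,0,0,0.001,0,0,0],[-1,0,0,0.001,0,0,0],[-1,0,0,0,0,0,0],[-1,0,0,0,0,0,0]]]'
```

```text
time: 31.0
position: [0.623, -0.095, 0.0493]
ee_rot: [-0.0, 0.707, 0.707, -0.0]
wrist_force: [0.4, -0.8, -6.6]
width: 0.0439
grasp_force: 40.0
```

```bash
python3 -m crank '[[[-1,0,0,0.0006,0,0,0],[-1,0,0,0,0,0,0],[-1,0,0,0,0,0,0]]]'
```

```text
time: 31.3
position: [0.623, -0.095, 0.0487]
ee_rot: [-0.0, 0.707, 0.707, 0.0]
wrist_force: [-1.1, -0.3, -7.1]
width: 0.0442
grasp_force: 40.0
```

```bash
python3 -m crank '[[[-1,0,0,0.0006,0,0,0],[-1,0,0,0,0,0,0],[-1,0,0,0,0,0,0]]]'
```

```text
time: 31.6
position: [0.6231, -0.095, 0.0486]
ee_rot: [0.0, 0.707, 0.707, 0.0]
wrist_force: [-1.1, 0.1, -3.6]
width: 0.044
grasp_force: 40.0
```

Half the weight has come off, so b is in contact. I'll press in a little more, release and back off.

```bash
python3 -m crank '[[[-1,0,0,0.0003,0,0,0],[-1,0,0,0,0,0,0],[0.4,0,0,0,0,0,0],[1,0,0,0,0,0,0],[1,0,0,0,0,0,0],[1,0,0,0,0,0,0],[1,0,0,0,0,0,0],[1,0,0,-0.02,0,0,0],[1,0,0,-0.03,0,0,0],[1,0,0,-0.04,0,0,0],[1,0,0,-0.04,0,0,0],[1,-0.02,-0.015,-0.02,0,0,0],[1,-0.025,-0.025,0,0,0,0],[1,-0.025,-0.03,0,0,0,0],[1,-0.02,-0.03,0,0,0,0],[1,0,-0.03,0,0,0,0],[1,0,-0.015,0,0,0,0],[1,0,0,0,0,0,0],[1,0,0,0,0,0,0]]]'
python3 - <<'E'
from h import *
for x,y in((.627,.137),(.627,.057),(.625,-.018),(.621,-.095)): placed(x,y)
pads("top"); p,d=camera("scene"); cv2.imwrite("pics/end.png",p[:,:,::-1])
E
```

```text
time: 33.5
position: [0.4784, -0.1851, 0.1982]
ee_rot: [0.001, 0.707, 0.707, 0.0]
wrist_force: [-0.1, -0.4, -0.7]
width: 0.088
grasp_force: 0.0
placed [0.6183 0.1274 0.0301] [0.635  0.1431 0.0788] [0.6273 0.136  0.0765]
placed [0.6137 0.043  0.0302] [0.6394 0.0692 0.0807] [0.6263 0.0563 0.0777]
placed [ 0.6071 -0.0356  0.0301] [ 0.642  -0.0015  0.0797] [ 0.6243 -0.0175  0.0769]
placed [ 0.5986 -0.1171  0.0314] [ 0.6416 -0.0734  0.0802] [ 0.6205 -0.0956  0.0775]
top 0.55 [315.1, 169.1] [ 0.6199 -0.0957] 0.0504 [ 0.6009 -0.0857  0.0182]
top 0.75 [286.9, 166.6] [ 0.6238 -0.0188] 0.0516 [ 0.6141 -0.0114  0.0178]
top 0.71 [255.8, 156.9] [0.6272 0.0571] 0.0567 [0.6229 0.0579 0.0179]
top 0.92 [223.2, 157.4] [0.6281 0.1375] 0.0558 [0.6253 0.1373 0.0177]
```

View pics/end.png

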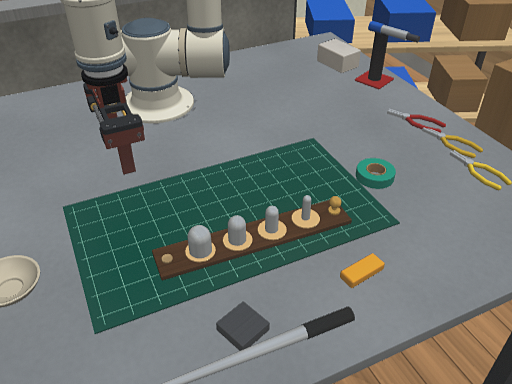

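The final scene view shows all four punches upright and centred on their pads, getting thicker away from the ball at (335,205): (306,210), (272,222), (237,233), (200,243). The tape roll is still at (375,172), and the gripper is clear.

```bash
python3 -c "
from rig import *
print(close_job())"
```

```text
the job is handed in; nothing more can be done
None
```

The four punches stand upright on their cork pads, each within about 2 mm of the pad's centre, thinnest by the brass ball to thickest at the far end; the tape roll was not touched, and the job was handed in at about 34 s.

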